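Mount the hole guide on the belt-punching jig

ROBOT

A 6-joint arm with a two-finger parallel gripper is mounted at the origin on the work surface. World frame = base frame: x ahead of the robot, y to its left, z up, the work surface at z = 0. Lengths are in mm, angles in rad, forces in N, time in s.
With the tool pointing down it reaches from about 250 to 775 mm from the base axis. Payload 4 kg.
Tool frame: the origin (TCP) lies on the centre line of the jaws, within the pads' length; the fingertips stand 17 mm ahead of it and the grasp point (between the pads) lies 2 mm behind it; z points along the fingers, y is the direction in which the jaws open and shut (so a half turn about z gives the same grasp; the last joint's range is limited). The gripper opens to 94 mm and grips with 3 to 60 N. Pads are 16 mm wide; open, the fingers measure 119 mm over their backs; the gripper's body (75 mm by 177 mm) begins 78 mm behind the grasp point.
Start: joints at [1.045, 0.087, 1.371, -0, 1.684, -0.103], TCP at [225.684, 501.583, 222.506] pointing down, gripper open.
Joint ranges: [-3.1, 3.1], [-0.76, 2.03], [0.27, 2.55], [-1.08, 4.22], [0.17, 2.65], [-2.57, 2.57]. Speed limits (rad/s): [2.79, 2.79, 3.14, 3.14, 3.14, 3.14].

INTERFACE

Orientations are given as a rotation vector (axis times angle).
In Python, from workcell import ctrl gives the robot as it stands. The module is installed in compiled form; this text tells all that it offers.
- The arm moves only by the shell command python3 -m pendant 'ROWS' [FORCE]. ROWS is JSON, a list of rows, each a list of 7 numbers: the shift along the tool's x, y, z in mm, then the turn, a rotation vector about the tool's x, y, z in degrees, then the closure in counts, from 0 (fully open) to 255 (shut). A call has exactly 10 rows; each row shifts and turns the pose as measured when the row begins, along the tool's axes as they then stand; what a row does not reach is not made up. A row lasts 1/10 s, in which the tool goes at most 50 mm and 8.59 degrees, less where a joint would pass 70% of its speed; a pose out of reach is approached as far as the arm can. A call with a gripper value outside its range is refused whole. The fingers move at their own pace and stop on an object; FORCE is the grip in N (left out, the last holds). Time passes only in rows, so rows that do not move let the fingers close, or fill a call up. It gives the time, the measured TCP pose, the force and the opening at its end, in the units of the state.
- ctrl.get_obs(): the state, without advancing time (a new reading comes with each control period).
- ctrl.capture(name): name is "scene" or "top" or "wrist"; returns the picture (400x640x3 uint8, blue, green, red); there is no depth.
- ctrl.calibration(name): a dict with "vertical_fov" (degrees; the focal length in pixels is half the picture's height over the tangent of half this angle, whatever the lens; pixels are square), "cx", "cy" (the principal point, pixels), "rvec" (rotation vector, rad) and "tvec" (3), from world to camera coordinates, as OpenCV has them. Camera axes: x right, y down, z forward; pixel columns grow to the right and rows downward; lengths in mm; the calibration is good to about 2 mm. The wrist camera is an equidistant fisheye: a pixel r from the principal point sees the ray r / f radians off the axis. A picture is of the moment at which its call begins: read the wrist's pose just before it. calibration takes no time and is no camera call; for the wrist camera it gives the pose at the moment of the call.
- ctrl.hand_in(): hands the job in, once; it reports no verdict.
The state is a dict: "clock": time; "joint_positions": joint angles; "joint_vel": joint speeds; "tau": joint torques, N m; "ee_pos": TCP position; "tool_rot": TCP orientation; "force": force on the tool from outside, world axes, zero at the start; "wrist_torque": the same for the moment, N m; "opening": opening from 0.0 (shut) to 1.0 (fully open).
Only numpy, scipy, OpenCV 4.12 (cv2) and the standard library are available. Lean on these libraries where they do the work, as an engineer would, in place of code of your own. Each camera call takes 0.05 s, during which the arm holds its last target.

TASK

Set the belt-punching jig up: take the aluminium guide plate by its dark handle, lay it on the jig between the two side cheeks and nudge it along gently until its locating hole drops over the steel dowel and the plate lies fully home and flat, then let go and swing the red-pegged clip right round over the plate. Feel for the dowel, do not force the plate down or ram it against it, and leave the thread spool, the jar and the hammer where they are.

Things in the scene. Friction and masses are not known exactly. Their poses are not given: they have to be found in the camera images.
- jig: Belt-hole punching jig screwed to the bench: dark board 120 (x) x 310 (y) mm with beech lands on it; their top, the land on which the plate slides, is 23 mm above the bench. Origin: under its centre, on the bench; y runs along its length to the dowel end, z up. A 40 mm wide strap channel 7 mm deep runs from the -y end to y = 65 mm, then comes the end block with the dowel's slot.
- slot_mid (a point): Middle of the dowel slot at land height (jig x 0, y 100, z 23 mm; axes as the jig's). The steel dowel, 8 mm thick, its tip slightly coned, stands 6 mm above the land on the centre line (x 0), on a flush brass carriage locked anywhere up to 15 mm from this point towards +y or -y (it sets the belt's end margin). Where it stands today is not measured. It stands firm.
- cheek_mid (a point): Midway between the two aluminium side cheeks, at land height (jig x 0, y -45, z 23 mm). The cheeks are 30 mm long (y); their inner faces stand 65 mm apart, for the 60 mm wide plate, upright to 8 mm above the land, then flaring outward up to 15 mm above it.
- guide: Loose aluminium guide plate, 60 (x) x 240 (y) x 8 mm, about 0.3 kg, a dark handle block on its middle and a row of five small punch holes on its -y half (too small for the dowel). Origin: centre of its underside; y runs along its length to the end with the large locating hole, z up. Starts flat on the bench, its y roughly along the jig's y. On the jig the hole goes to the dowel end.
- guide_hole (a point): Centre of the locating hole at the plate's underside: guide x 0, y 80 mm, z 0. A round through hole 10.5 mm across, 40 mm from the plate's end; seated, the dowel is inside it and its height equals the land's.
- guide_grip (a point): Centre of the handle block: 44 (x) x 22 (y) x 28 mm high, standing on the plate's top (8 to 36 mm above the plate's underside); pinch it across its 22 mm, along the plate's length.
- clip (a joint): Swing clip on the jig's -x side near the dowel. 0: open, along the jig's +y, clear of the plate up to 0.25 rad; it turns clockwise seen from above to its stop at 1.571 rad: closed, along +x, over the plate. Stiff (0.04 N m), stays where left. Arm 14 mm wide, 6 mm thick, underside 10 mm above the land: passes 2 mm over a seated plate, is stopped by one still riding on the dowel.
- clip_pivot (a point): Centre of the clip's shoulder screw at the underside of the arm: jig x -52, y +75 mm, z 33 mm. Vertical turning axis.
- clip_peg (a point): Middle of the clip's upright red peg, 10 mm thick, 25 mm tall (39 to 64 mm above the bench), 35 mm from the pivot axis. Push or pinch it to swing the clip.
- spool: Bystander: wooden thread spool, 38 mm across, 60 mm tall. Origin: centre of its underside.
- jar: Bystander: amber glass jar with black lid, 60 mm across, 55 mm tall. Origin: centre of its underside.
- hammer: Bystander: hammer with wooden handle, 270 mm long, lying along the bench's y. Origin: at its middle, on the bench.

How it is judged (in metres and radians):
On the way, in this order (a step that is already met when the one before it is completed fails the run):
1. the guide plate is home: its hole over the dowel, flat on the jig between the cheeks (z of guide_hole in the frame of slot_mid below 0.0018 m and y of guide_hole in the frame of slot_mid between -0.018 and 0.018 m and x of guide_hole in the frame of slot_mid between -0.005 and 0.005 m and angle between guide's own z axis and vertical below 0.015 rad and angle between the y axis of guide and the y axis of jig, either way round below 0.05 rad), for 0.2 s.
2. the clip is swung round over the plate (value of joint clip above 1.3 rad), for 0.2 s.
At the end, for the whole second after the job is handed in: The guide plate lies at rest on the jig with the dowel in its locating hole: hole's underside within 1.8 mm of the land, at most 18 mm along and 5 mm across from the slot's middle, plate within 0.015 rad of level and 0.05 rad of the jig's length; the clip stands closed beyond 1.3 rad (all of step 1 and value of joint clip above 1.3 rad and linear speed of guide below 0.01 m/s); the robot touches nothing.
It fails at once if the plate is forced against the jig or its dowel with more than 24 N (contact force between guide and jig above 24 N).
It fails at once if the thread spool is moved more than 20 mm (distance of spool from where it was at the start of the episode above 0.02 m).
It fails at once if the jar is moved more than 20 mm (distance of jar from where it was at the start of the episode above 0.02 m).
It fails at once if the hammer is moved more than 20 mm (distance of hammer from where it was at the start of the episode above 0.02 m).
It also fails if it takes over 61 s, if anything falls off the work surface, if the arm or the gripper's body presses on something with over 40 N, if the wrist force passes 120 N, or if a joint passes its speed limit or range.

## Working session

There is one attempt and no reset: what is moved stays moved. The work goes in short steps, Python scripts to look and compute and a shell command to move; the robot and the scene stay as the last step left them, time stands still between calls to the robot, and variables do not carry over. Pictures are saved under pics/ and viewed, and the job is handed in when it is done.

```bash
mkdir -p pics; cat > h.py <<'E'
import numpy as np, cv2
from scipy.spatial.transform import Rotation as R
from workcell import ctrl
def cap(name,fn):
    c=ctrl.calibration(name); im=np.array(ctrl.capture(name)); cv2.imwrite('pics/'+fn,im); np.save('pics/'+fn+'.npy',np.array([c['vertical_fov'],c['cx'],c['cy'],*np.ravel(c['rvec']),*np.ravel(c['tvec'])]))
    return im
def load(fn): return cv2.imread('pics/'+fn), np.load('pics/'+fn+'.npy')
def ray(c,u,v,fish=False):
    f=200/np.tan(np.radians(c[0])/2); x=(u-c[1]);y=(v-c[2])
    if fish:
        r=np.hypot(x,y);t=r/f;d=np.array([x/r*np.sin(t),y/r*np.sin(t),np.cos(t)]) if r>0 else np.array([0,0,1.])
    else: d=np.array([x/f,y/f,1.])
    M=R.from_rotvec(c[3:6]).as_matrix(); return -M.T@c[6:9], M.T@d
def hit(c,u,v,z,fish=False):
    o,d=ray(c,u,v,fish); return (o+d*(z-o[2])/d[2]).round(1)
def proj(c,p,fish=False):
    f=200/np.tan(np.radians(c[0])/2); q=R.from_rotvec(c[3:6]).as_matrix()@np.array(p,float)+c[6:9]
    if fish:
        t=np.arctan2(np.hypot(q[0],q[1]),q[2]); n=np.hypot(q[0],q[1])+1e-9; return (c[1]+f*t*q[0]/n,c[2]+f*t*q[1]/n)
    return (c[1]+f*q[0]/q[2],c[2]+f*q[1]/q[2])
def st():
    o=ctrl.get_obs(); M=R.from_rotvec(o['tool_rot']).as_matrix()
    print('t',round(o['clock'],2),'p',np.round(o['ee_pos'],1),'F',np.round(o['force'],1),'T',np.round(o['wrist_torque'],2),'op',round(o['opening'],3)); print(M.round(3)); return o,M
E
python3 - <<'E'
from h import *
st()
for n in('scene','top','wrist'): cap(n,n+'0.png'); print(n,load(n+'0.png')[1].round(2))
E
```

```text
t 0.0 p [225.4 501.1 221.3] F [ 0.5 -0.6 -0.1] T [-0.01 -0.01 -0.06] op 1.004
[[-0.912  0.41  -0.001]
 [ 0.41   0.912 -0.002]
 [ 0.    -0.002 -1.   ]]
scene [ 5.45800e+01  3.24590e+02  1.94710e+02  1.99000e+00  1.53000e+00
 -5.50000e-01 -1.68670e+02 -3.63210e+02  1.30808e+03]
top [ 5.7120e+01  3.2109e+02  1.9565e+02  2.1000e+00 -2.1500e+00  1.9000e-01
  3.5970e+01  5.9311e+02  8.6843e+02]
wrist [ 6.5710e+01  3.2230e+02  1.9343e+02 -2.4500e+00 -1.5800e+00 -2.1000e-01
 -5.4911e+02 -2.8070e+01  3.9202e+02]
```

View pics/scene0.png

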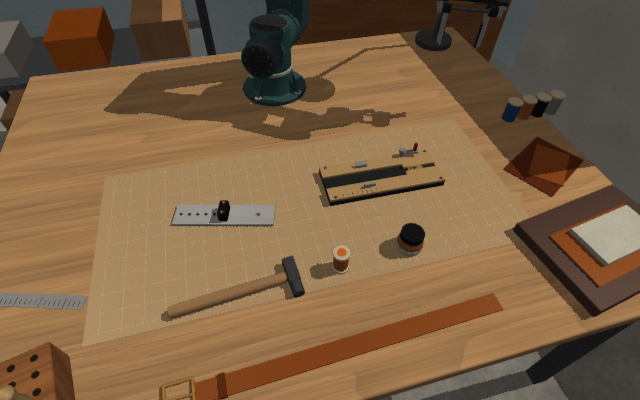

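View pics/top0.png

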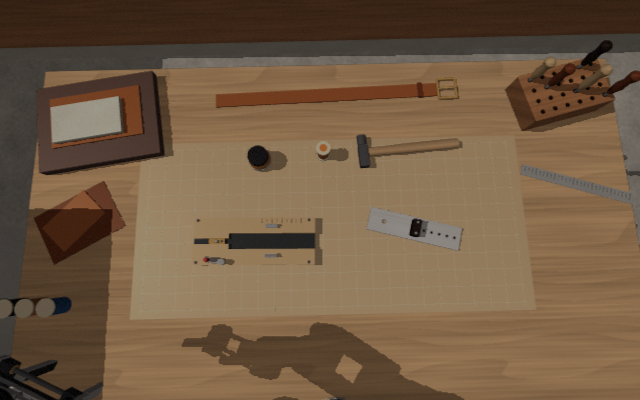

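View pics/wrist0.png

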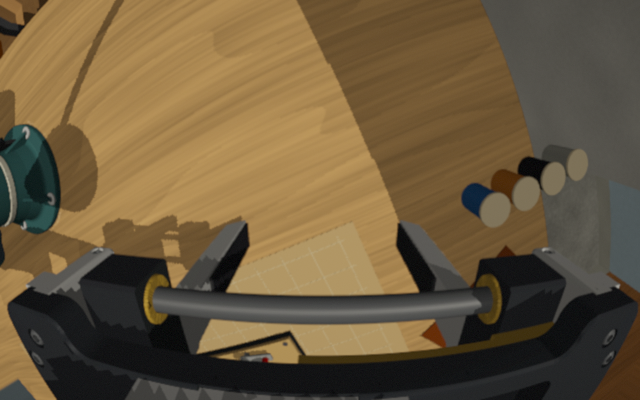

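The top view shows the jig at about (255,241) with its dowel end to the left and the red peg at (206,260). The plate is at (415,228) with its hole at (384,221), and the jar, spool and hammer are above. I'll enlarge both areas to measure them.

```bash
python3 - <<'E'
from h import *
im,c=load('top0.png')
a=cv2.resize(im[205:275,185:325],None,fx=5,fy=5,interpolation=cv2.INTER_CUBIC)
b=cv2.resize(im[200:255,360:470],None,fx=5,fy=5,interpolation=cv2.INTER_CUBIC)
cv2.imwrite('pics/a.png',a);cv2.imwrite('pics/b.png',b)
g=cv2.cvtColor(im,cv2.COLOR_BGR2HSV)
# plate: grey
m=((g[...,1]<45)&(g[...,2]>90)).astype(np.uint8)*255
n,l,s,ce=cv2.connectedComponentsWithStats(m)
for i in range(1,n):
    if s[i,4]>15 and 180<ce[i,0]<480 and 130<ce[i,1]<300: print(s[i],ce[i].round(1))
E
```

```text
[ 367  207   95   43 1833] [413.5 228.3]
[266 224  12   4  47] [271.4 225.5]
[265 254  12   3  34] [270.5 255.1]
[209 259  15   6  47] [218.4 261.5]
```

View pics/a.png

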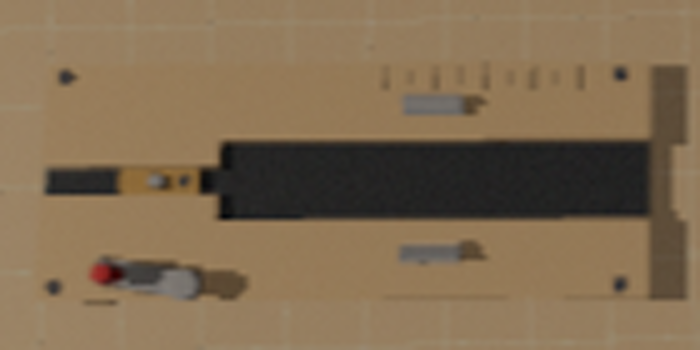

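View pics/b.png

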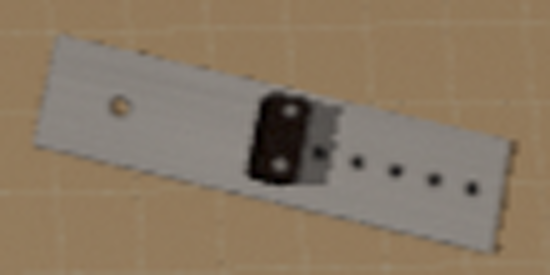

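```bash
python3 - <<'E'
from h import *
im,c=load('top0.png')
A=lambda x,y,z: hit(c,185+(x+.5)/5-.5,205+(y+.5)/5-.5,z)
B=lambda x,y,z: hit(c,360+(x+.5)/5-.5,200+(y+.5)/5-.5,z)
print('screws',[A(x,y,23) for x,y in((66,77),(620,74),(54,287),(620,285))])
print('chan',[A(x,y,23) for x,y in((220,144),(648,143),(220,217),(648,217))])
print('cheeks',[A(x,y,38) for x,y in((433,104),(430,253))])
print('dowel',A(157,181,29),'slot ends',A(45,181,23))
print('peg',A(102,271,64),'pivot',A(180,283,42))
cs=[B(x,y,8) for x,y in((58,34),(36,147),(514,143),(495,251))];print('plate',cs,np.mean(cs,0))
h=[B(x,y,36) for x,y in((280,139),)];print('handle',h)
print('hole',B(119,105,8)); print('punch',[B(x,y,8) for x,y in((319,152),(358,162),(396,171),(434,180),(472,188))])
im,c=load('scene0.png')
cv2.imwrite('pics/c.png',cv2.resize(im[140:240,300:460],None,fx=5,fy=5,interpolation=cv2.INTER_CUBIC))
cv2.imwrite('pics/d.png',cv2.resize(im[190:240,160:290],None,fx=5,fy=5,interpolation=cv2.INTER_CUBIC))
E
```

```text
screws [array([543.1, 340.7,  23. ]), array([538.3,  56.1,  23. ]), array([436.9, 342.6,  23. ]), array([431.6,  57.8,  23. ])]
chan [array([507. , 260.7,  23. ]), array([502.6,  42.3,  23. ]), array([470. , 259.8,  23. ]), array([465.2,  43. ,  23. ])]
cheeks [array([523.4, 150. ,  38. ]), array([449.3, 151.3,  38. ])]
dowel [488.5 290.6  29. ] slot ends [490.2 349.3  23. ]
peg [443.6 305.8  64. ] pivot [437.3 274.   42. ]
plate [array([ 570.6, -108.2,    8. ]), array([511.6, -94. ,   8. ]), array([ 508.1, -342. ,    8. ]), array([ 453. , -327.1,    8. ])] [ 510.825 -217.825    8.   ]
handle [array([ 510.4, -213.6,   36. ])]
hole [ 532.5 -138.2    8. ]
punch [array([ 505.7, -240.6,    8. ]), array([ 500.1, -260.4,    8. ]), array([ 495. , -279.7,    8. ]), array([ 490. , -298.9,    8. ]), array([ 485.4, -318.2,    8. ])]
```

View pics/c.png

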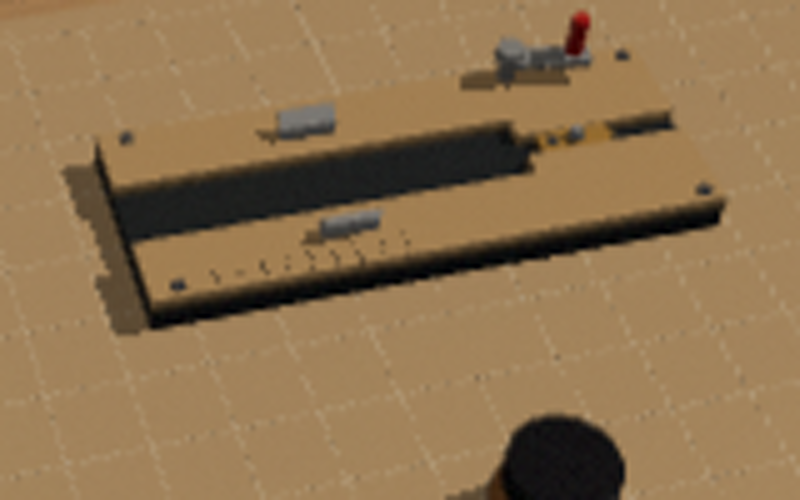

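View pics/d.png

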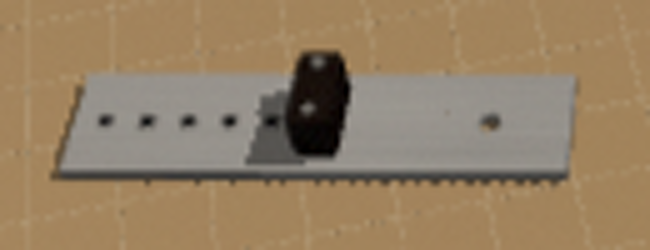

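The jig measures about (487.4, 197.3) with yaw about -1°, and the dowel about (488.5, 291). The plate's handle is about (511, -215.5) with yaw about -14.7°. I'll move over towards the handle.

```bash
python3 -m pendant '[[-34,-33,0,0,0,0,0],[-34,-33,0,0,0,0,0],[-34,-33,0,0,0,0,0],[-34,-33,0,0,0,0,0],[-34,-33,0,0,0,0,0],[-34,-33,0,0,0,0,0],[-34,-33,0,0,0,0,0],[-34,-33,0,0,0,0,0],[-34,-33,0,0,0,0,0],[-34,-33,0,0,0,0,0]]' 20; python3 - <<'E'
from h import *
o,M=st(); print(M.T@(np.array([511,-215.5,130])-o['ee_pos']))
im,c=load('scene0.png')
S=lambda x,y,z: hit(c,300+(x+.5)/5-.5,140+(y+.5)/5-.5,z)
D=lambda x,y,z: hit(c,160+(x+.5)/5-.5,190+(y+.5)/5-.5,z)
print('screws',[S(x,y,23) for x,y in((704,188),(178,285),(622,55),(126,137))])
print('dowel',S(577,131,29),'peg',S(582,17,64),'pivot',S(511,48,42))
print('hole',D(490,121,8),'punch',D(106,121,8),'handle top',D(319,60,36), D(313,107,36))
cs=[D(x,y,8) for x,y in((83,75),(577,76),(568,170),(57,176))];print(cs,np.mean(cs,0))
E
```

```text
clock: 1.15
ee_pos: [403.6, 49.8, 217.7]
tool_rot: [-0.637, -3.074, 0.009]
force: [1.1, 0.9, -0.7]
opening: 1.003
t 1.15 p [403.6  49.8 217.7] F [ 1.1  0.9 -0.7] T [ 0.02 -0.06  0.01] op 1.003
[[-0.918  0.397 -0.003]
 [ 0.397  0.918 -0.005]
 [ 0.001 -0.006 -1.   ]]
[-204.07168884 -200.3120398    88.65375242]
screws [array([541.6, 340.6,  23. ]), array([537.7,  55.2,  23. ]), array([436.7, 342.4,  23. ]), array([431.2,  57.5,  23. ])]
dowel [491.4 289.6  29. ] peg [443.  306.6  64. ] pivot [434.9 273.   42. ]
hole [ 531.7 -138.9    8. ] punch [ 485.6 -318.     8. ] handle top [ 497.1 -212.6   36. ] [ 525.4 -218.1   36. ]
[array([ 453.3, -328.1,    8. ]), array([514.2, -92.9,   8. ]), array([ 570.3, -107.6,    8. ]), array([ 513.7, -341.2,    8. ])] [ 512.875 -217.45     8.   ]
```

```bash
python3 -m pendant '[[-30,-30,10,0,0,0,0],[-30,-30,10,0,0,0,0],[-30,-30,10,0,0,0,0],[-30,-30,10,0,0,0,0],[-30,-30,10,0,0,0,0],[-30,-30,10,0,0,0,0],[-20,-20,10,0,0,0,0],[0,0,5,0,0,-3,0],[0,0,5,0,0,-3,0],[0,0,5,0,0,-3,0]]'; python3 - <<'E'
from h import *
o,M=st(); print(M.T@(np.array([511.2,-215.4,28])-o['ee_pos']), np.degrees(np.arctan2(M[1,1],M[0,1])))
cap('wrist','w1.png')
E
```

```text
clock: 2.15
ee_pos: [508.8, -233.2, 127.0]
tool_rot: [-0.404, -3.112, 0.004]
force: [0.5, 0.3, -0.5]
opening: 1.0
t 2.15 p [ 508.8 -233.2  127. ] F [ 0.5  0.3 -0.5] T [-0.    0.03  0.02] op 1.0
[[-0.967  0.256 -0.004]
 [ 0.256  0.967 -0.002]
 [ 0.003 -0.003 -1.   ]]
[ 1.84377777 18.09857957 98.95549651] 75.18999984897073
```

View pics/w1.png

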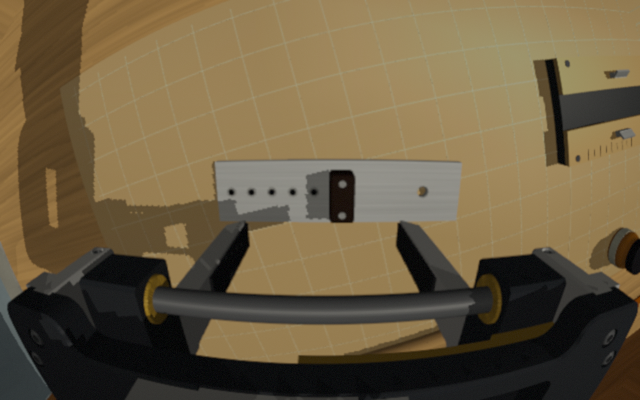

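The wrist view shows the plate square with the jaws and its handle at about (342,196), slightly towards +y, which agrees with the numbers. I'll descend.

```bash
python3 -m pendant '[[1,9,5,0,0,0,0],[1,9,10,0,0,0,0],[0,0,15,0,0,0,0],[0,0,15,0,0,0,0],[0,0,15,0,0,0,0],[0,0,15,0,0,0,0],[0,0,10,0,0,0,0],[0,0,7,0,0,0,0],[0,0,3,0,0,0,0],[0,0,0,0,0,0,0]]'; python3 - <<'E'
from h import *
o,M=st(); print(M.T@(np.array([511.2,-215.4,28])-o['ee_pos']), np.degrees(np.arctan2(M[1,1],M[0,1])))
E
```

```text
clock: 3.2
ee_pos: [510.9, -206.3, 25.6]
tool_rot: [-0.403, -3.11, 0.0]
force: [0.3, -0.3, -0.5]
opening: 0.998
t 3.2 p [ 510.9 -206.3   25.6] F [ 0.3 -0.3 -0.5] T [ 0.02  0.01 -0.  ] op 0.998
[[-0.967  0.255 -0.005]
 [ 0.255  0.967  0.   ]
 [ 0.005 -0.001 -1.   ]]
[-2.57573897 -8.70389355 -2.41183906] 75.2370863952575
```

```bash
python3 -m pendant '[[-2,-5,-3,0,0,0,0],[0,-4,0,0,0,0,0],[0,0,0,0,0,0,0],[0,0,0,0,0,0,120],[0,0,0,0,0,0,255],[0,0,0,0,0,0,255],[0,0,0,0,0,0,255],[0,0,0,0,0,0,255],[0,0,0,0,0,0,255],[0,0,0,0,0,0,255]]' 25; python3 - <<'E'
from h import *
o,M=st(); print(M.T@(np.array([511.2,-215.4,28])-o['ee_pos']), np.degrees(np.arctan2(M[1,1],M[0,1])))
E
```

```text
clock: 4.2
ee_pos: [511.7, -217.0, 30.3]
tool_rot: [-0.404, -3.113, 0.002]
force: [-0.6, 0.8, -0.5]
opening: 0.439
t 4.2 p [ 511.7 -217.    30.3] F [-0.6  0.8 -0.5] T [ 0.01 -0.02 -0.01] op 0.439
[[-0.967  0.256 -0.002]
 [ 0.256  0.967 -0.001]
 [ 0.002 -0.002 -1.   ]]
[0.88219205 1.42637333 2.28962734] 75.19653697516462
```

```bash
python3 -m pendant '[[1,1,2,0,0,0,255],[0,0,0,0,0,0,255],[0,0,0,0,0,0,255],[0,0,0,0,0,0,255],[0,0,0,0,0,0,255],[0,0,0,0,0,0,255],[0,0,0,0,0,0,255],[0,0,-10,0,0,0,255],[0,0,-15,0,0,0,255],[0,0,-15,0,0,0,255]]' 25; python3 - <<'E'
from h import *
o,M=st()
E
```

```text
clock: 5.2
ee_pos: [507.1, -213.4, 64.4]
tool_rot: [-0.403, -3.102, -0.005]
force: [0.8, -0.4, -3.5]
opening: 0.23
t 5.2 p [ 507.1 -213.4   64.4] F [ 0.8 -0.4 -3.5] T [-0.04 -0.01  0.  ] op 0.23
[[-0.967  0.256 -0.013]
 [ 0.256  0.967  0.005]
 [ 0.014  0.002 -1.   ]]
```

```bash
python3 -m pendant '[[0,10,-13,0,0.3,-4.6,255],[0,25,-13,0,0.3,-4.6,255],[2,35,-10,0,0,-4.6,255],[2,40,0,0,0,0,255],[2,40,0,0,0,0,255],[2,40,0,0,0,0,255],[2,40,0,0,0,0,255],[2,40,0,0,0,0,255],[2,30,0,0,0,0,255],[2,20,0,0,0,0,255]]'; python3 - <<'E'
from h import *
o,M=st(); print(M.T@(np.array([488.2,202,80])-o['ee_pos']), np.degrees(np.arctan2(M[1,1],M[0,1])))
E
```

```text
clock: 6.2
ee_pos: [501.5, 115.2, 104.8]
tool_rot: [-0.023, -3.113, -0.012]
force: [0.2, -0.7, -4.3]
opening: 0.232
t 6.2 p [501.5 115.2 104.8] F [ 0.2 -0.7 -4.3] T [ 0.   -0.06  0.01] op 0.232
[[-0.999  0.015 -0.029]
 [ 0.014  1.     0.008]
 [ 0.029  0.007 -1.   ]]
[13.79617639 86.36559064 25.83892077] 89.1571977294104
```

```bash
python3 -m pendant '[[3,20,0,0.1,-0.4,0,255],[3,20,0,0.1,-0.4,0,255],[3,18,0,0.1,-0.4,0,255],[2,10,0,0.1,-0.4,0,255],[1,5,5,0,0,0,255],[0,0,5,0,0,0,255],[0,0,5,0,0,0,255],[0,0,0,0,0,0,255],[0,0,0,0,0,0,255],[0,0,0,0,0,0,255]]'; python3 - <<'E'
from h import *
o,M=st(); print(M.T@(np.array([488.2,202,80])-o['ee_pos']), np.degrees(np.arctan2(M[1,1],M[0,1])))
print('tilt fix deg rx,ry', np.degrees([M[1,2],M[0,2]]))
im=cap('top','t2.png');cap('wrist','w2.png')
cv2.imwrite('pics/a2.png',cv2.resize(im[200:280,180:330],None,fx=5,fy=5,interpolation=cv2.INTER_CUBIC))
E
```

```text
clock: 7.2
ee_pos: [485.8, 191.4, 86.2]
tool_rot: [-0.019, -3.132, 0.005]
force: [0.8, -0.2, -4.4]
opening: 0.228
t 7.2 p [485.8 191.4  86.2] F [ 0.8 -0.2 -4.4] T [ 0.05 -0.02  0.02] op 0.228
[[-1.     0.012 -0.009]
 [ 0.012  1.    -0.003]
 [ 0.009 -0.003 -1.   ]]
[-2.37750507 10.68748752  6.09485933] 89.32132237859419
tilt fix deg rx,ry [-0.17569246 -0.54225609]
```

View pics/a2.png

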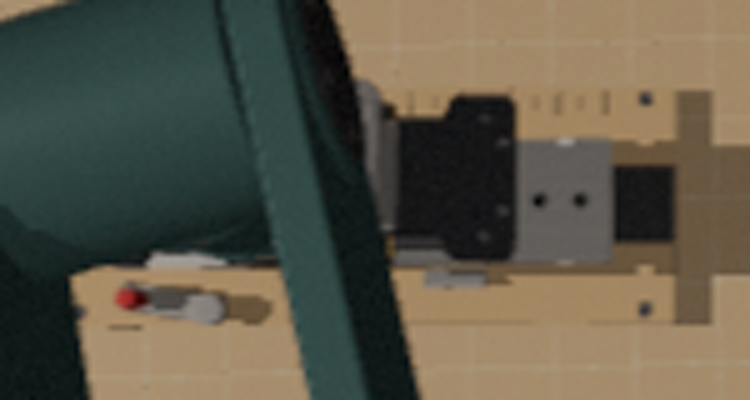

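View pics/w2.png

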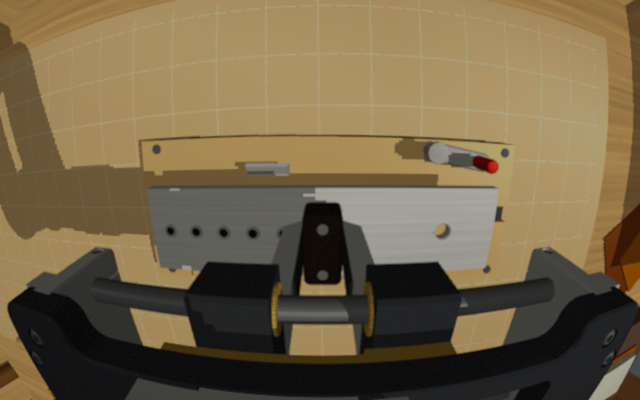

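```bash
python3 - <<'E'
from h import *
im,c=load('w2.png')
cv2.imwrite('pics/e.png',cv2.resize(im[130:280,390:530],None,fx=4,fy=4,interpolation=cv2.INTER_CUBIC))
W=lambda u,v,z: hit(c,u,v,z,True)
print('hole',W(442,231,65.7),'punch',W(170,231,65.7),W(252.5,233.5,65.7),'screws',W(156.5,149,23),W(505,152.5,23),W(172,268,23),W(486.5,268.5,23),'peg',W(489,163,64))
E
```

```text
hole [488.1 271.5  65.7] punch [487.1  84.1  65.7] [487.6 145.2  65.7] screws [433.1  56.   23. ] [438.5 343.5  23. ] [540.4  53.7  23. ] [545.1 341.3  23. ] peg [441.6 303.5  64. ]
```

View pics/e.png

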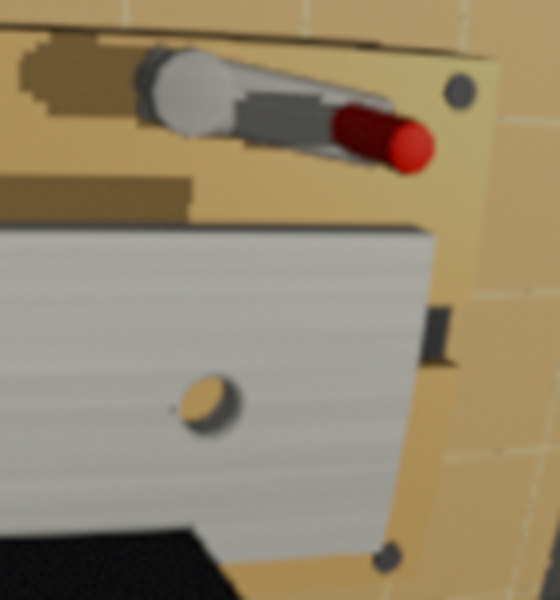

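```bash
python3 -m pendant '[[0,3,0,-0.1,-0.2,0.3,255],[-0.5,4,2,-0.1,-0.2,0.3,255],[-0.5,3,3,0,-0.1,0.1,255],[0,0,4,0,0,0,255],[0,0,4,0,0,0,255],[0,0,4,0,0,0,255],[0,0,3,0,0,0,255],[0,0,1,0,0,0,255],[0,0,0,0,0,0,255],[0,0,0,0,0,0,255]]'; python3 - <<'E'
from h import *
o,M=st(); print(np.degrees(np.arctan2(M[1,1],M[0,1])))
print('tilt fix deg rx,ry', np.degrees([M[1,2],M[0,2]]))
im=cap('wrist','w3.png')
cv2.imwrite('pics/e3.png',cv2.resize(im[130:280,390:530],None,fx=4,fy=4,interpolation=cv2.INTER_CUBIC))
E
```

```text
clock: 8.3
ee_pos: [487.2, 202.4, 63.5]
tool_rot: [0.039, 3.141, 0.001]
force: [0.1, 0.3, -4.2]
opening: 0.239
t 8.3 p [487.2 202.4  63.5] F [ 0.1  0.3 -4.2] T [ 0.04 -0.    0.02] op 0.239
[[-1.     0.025  0.001]
 [ 0.025  1.     0.001]
 [-0.001  0.001 -1.   ]]
88.56163269308105
tilt fix deg rx,ry [0.04296778 0.03428144]
```

View pics/w3.png

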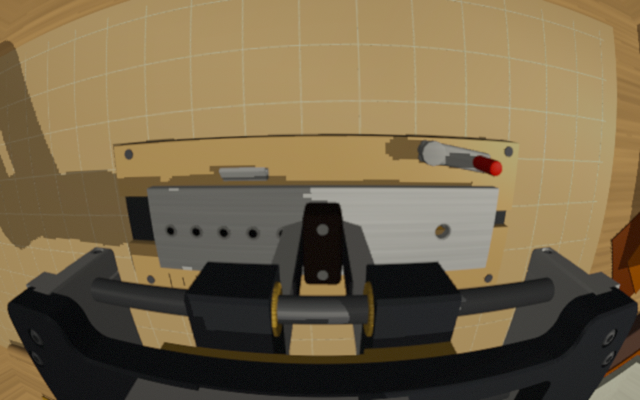

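View pics/e3.png

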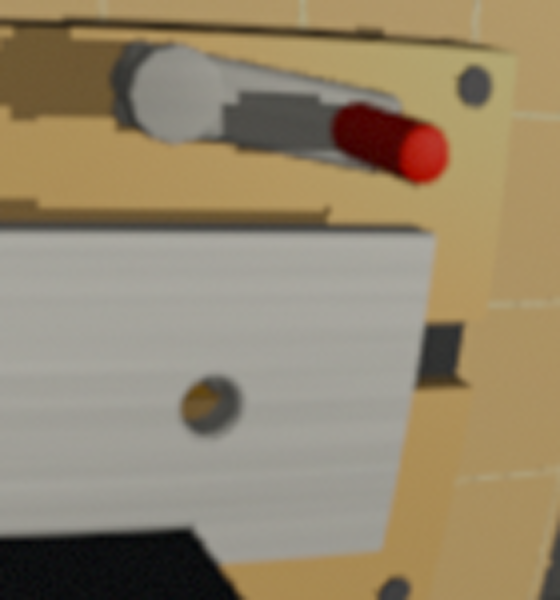

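```bash
python3 - <<'E'
from h import *
im,c=load('w3.png')
cv2.imwrite('pics/f3.png',cv2.resize(im[140:290,105:255],None,fx=4,fy=4,interpolation=cv2.INTER_CUBIC))
W=lambda u,v,z: hit(c,u,v,z,True)
E=lambda x,y,z: W(390+(x+.5)/4-.5,130+(y+.5)/4-.5,z)
zt=63.5-28.5+8
print('hole',E(212,405,zt),'slot edge',E(445,323,23),E(440,380,23),'seen thru',E(200,402,23),'end mid',[E(x,y,zt) for x,y in((433,232),(383,550))])
print('punch',W(170.5,231,zt),'screws',W(128.5,154.5,23),W(508.5,151.5,23),W(151,279,23),W(488.5,277.5,23))
E
```

```text
hole [490.8 283.2  43. ] slot edge [485.2 342.1  23. ] [497.2 342.9  23. ] seen thru [498.4 289.2  23. ] end mid [array([461.5, 323.4,  43. ]), array([522.8, 323.2,  43. ])]
punch [487.1  95.9  43. ] screws [433.4  55.4  23. ] [438.8 343.5  23. ] [540.1  53.7  23. ] [545.4 341.7  23. ]
```

View pics/f3.png

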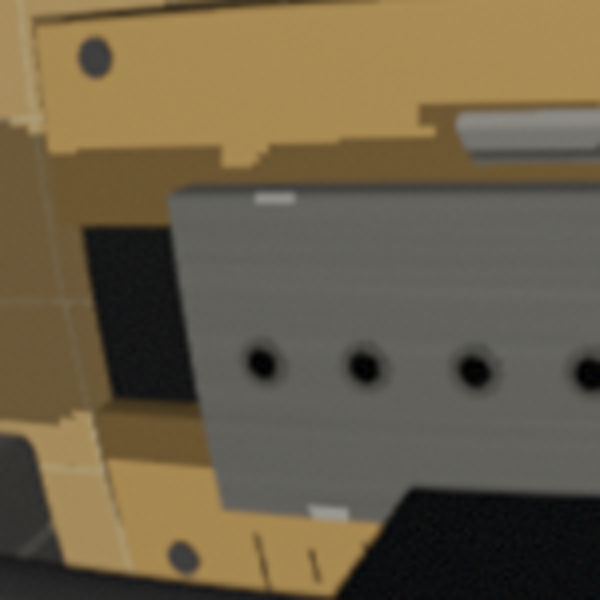

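```bash
python3 -m pendant '[[0,0,1,0,0,0,255],[0,0,1,0,0,0,255],[0,0,1,0,0,0,255],[0,0,0.5,0,0,0,255],[0,0,0.5,0,0,0,255],[0,0,0.5,0,0,0,255],[0,0,0,0,0,0,255],[0,0,0,0,0,0,255],[0,0,0,0,0,0,255],[0,0,0,0,0,0,255]]'; python3 - <<'E'
from h import *
o,M=st()
E
```

```text
clock: 9.35
ee_pos: [487.8, 202.5, 59.4]
tool_rot: [0.04, 3.139, 0.002]
force: [0.2, -0.2, -3.6]
opening: 0.23
t 9.35 p [487.8 202.5  59.4] F [ 0.2 -0.2 -3.6] T [ 0.    0.04 -0.07] op 0.23
[[-1.     0.025  0.002]
 [ 0.025  1.     0.001]
 [-0.002  0.001 -1.   ]]
```

```bash
python3 -m pendant '[[0,0,0.5,0,0,0,255],[0,0,0.5,0,0,0,255],[0,0,0.5,0,0,0,255],[0,0,0.3,0,0,0,255],[0,0,0.3,0,0,0,255],[0,0,0,0,0,0,255],[0,0,0,0,0,0,255],[0,0,0,0,0,0,255],[0,0,0,0,0,0,255],[0,0,0,0,0,0,255]]'; python3 - <<'E'
from h import *
o,M=st()
E
```

```text
clock: 10.35
ee_pos: [487.8, 202.5, 57.1]
tool_rot: [0.039, 3.139, 0.002]
force: [-0.3, 0.9, -4.5]
opening: 0.234
t 10.35 p [487.8 202.5  57.1] F [-0.3  0.9 -4.5] T [ 0.02  0.03 -0.02] op 0.234
[[-1.     0.025  0.002]
 [ 0.025  1.     0.001]
 [-0.002  0.001 -1.   ]]
```

```bash
python3 -m pendant '[[0,0,0.4,0,0,0,255],[0,0,0.3,0,0,0,255],[0,0,0.3,0,0,0,255],[0,0,0.3,0,0,0,255],[0,0,0,0,0,0,255],[0,0,0,0,0,0,255],[0,0,0,0,0,0,255],[0,0,0,0,0,0,255],[0,0,0,0,0,0,255],[0,0,0,0,0,0,255]]'; python3 - <<'E'
from h import *
o,M=st()
im=cap('wrist','w4.png')
cv2.imwrite('pics/e4.png',cv2.resize(im[130:280,390:530],None,fx=4,fy=4,interpolation=cv2.INTER_CUBIC))
E
```

```text
clock: 11.35
ee_pos: [488.1, 202.5, 56.7]
tool_rot: [0.039, 3.138, 0.002]
force: [-0.6, -0.9, -2.2]
opening: 0.227
t 11.35 p [488.1 202.5  56.7] F [-0.6 -0.9 -2.2] T [0.07 0.07 0.04] op 0.227
[[-1.     0.025  0.003]
 [ 0.025  1.     0.001]
 [-0.003  0.002 -1.   ]]
```

View pics/e4.png

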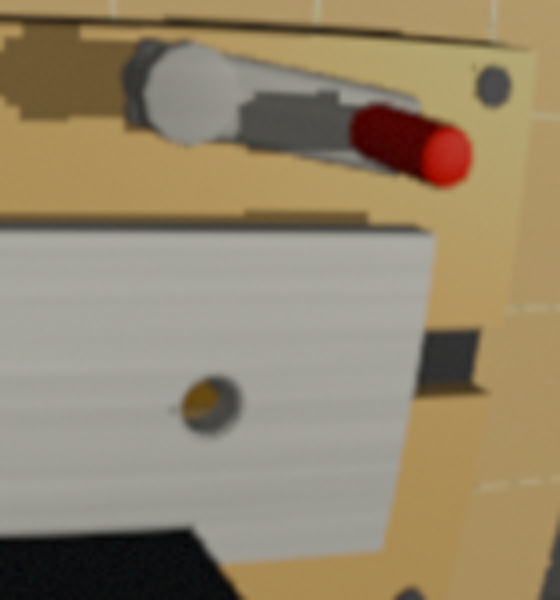

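```bash
python3 -m pendant '[[0.1,0.6,0.2,0,0,0,255],[0,0.6,0.2,0,0,0,255],[0,0.6,0.2,0,0,0,255],[0,0.6,0.2,0,0,0,255],[0,0.6,0.2,0,0,0,255],[0,0.6,0.2,0,0,0,255],[0,0.6,0.2,0,0,0,255],[0,0,0.2,0,0,0,255],[0,0,0.2,0,0,0,255],[0,0,0.2,0,0,0,255]]'; python3 - <<'E'
from h import *
o,M=st()
E
```

```text
clock: 12.4
ee_pos: [489.5, 206.7, 56.5]
tool_rot: [0.04, 3.135, 0.002]
force: [-0.4, -0.8, -0.1]
opening: 0.234
t 12.4 p [489.5 206.7  56.5] F [-0.4 -0.8 -0.1] T [-0.03  0.14  0.08] op 0.234
[[-1.     0.025  0.007]
 [ 0.025  1.     0.001]
 [-0.007  0.001 -1.   ]]
```

```bash
python3 -m pendant '[[0.6,0,-0.2,0,0.15,0,255],[0.6,0,0,0,0.15,0,255],[0.6,0,0,0,0.1,0,255],[0.3,0,0,0,0,0,255],[0,0,0.2,0,0,0,255],[0,0,0.2,0,0,0,255],[0,0,0,0,0,0,255],[0,0,0,0,0,0,255],[0,0,0,0,0,0,255],[0,0,0,0,0,0,255]]'; python3 - <<'E'
from h import *
o,M=st()
im=cap('wrist','w5.png')
cv2.imwrite('pics/e5.png',cv2.resize(im[130:280,390:530],None,fx=4,fy=4,interpolation=cv2.INTER_CUBIC))
E
```

```text
clock: 13.4
ee_pos: [488.4, 207.2, 56.5]
tool_rot: [0.041, 3.14, 0.004]
force: [0.2, -1.5, -1.2]
opening: 0.233
t 13.4 p [488.4 207.2  56.5] F [ 0.2 -1.5 -1.2] T [ 0.04 -0.04 -0.  ] op 0.233
[[-1.     0.026  0.002]
 [ 0.026  1.     0.002]
 [-0.002  0.002 -1.   ]]
```

View pics/e5.png

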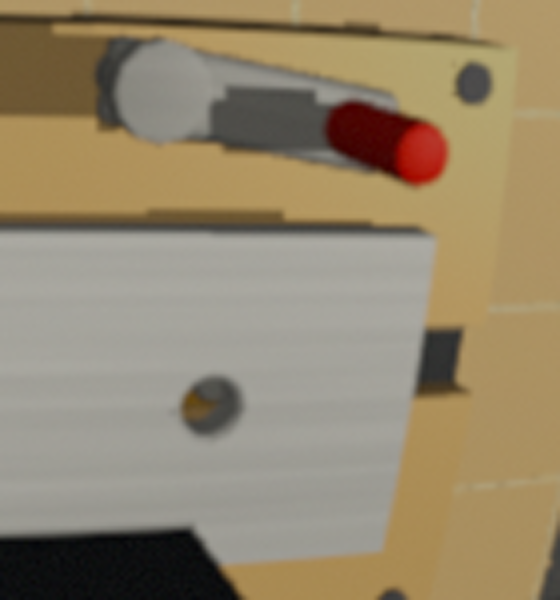

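```bash
python3 - <<'E'
from h import *
ims=[cv2.resize(cv2.imread(f'pics/w{i}.png')[215:250,425:460],None,fx=11,fy=11,interpolation=cv2.INTER_CUBIC) for i in(4,5)]
cv2.imwrite('pics/z.png',np.clip(np.hstack(ims)*1.3,0,255))
im,c=load('w5.png')
E=lambda x,y,z: hit(c,390+(x+.5)/4-.5,130+(y+.5)/4-.5,z,True)
zt=37
print('hole',E(212,405,zt),'slot edge',E(445,328,23),E(440,386,23),'screws',E(474,83,23))
W=lambda p: [((u+.5-390)*4-.5,(v+.5-130)*4-.5) for u,v in [proj(c,p,True)]]
print(W([490.5,292,29]))
E
```

```text
hole [491.7 287.6  37. ] slot edge [485.2 342.4  23. ] [497.  343.3  23. ] screws [438.5 343.3  23. ]
[(np.float64(219.56587624028225), np.float64(380.26398275422036))][ WARN:0@0.569] global loadsave.cpp:1063 imwrite_ Unsupported depth image for selected encoder is fallbacked to CV_8U.
```

View pics/z.png

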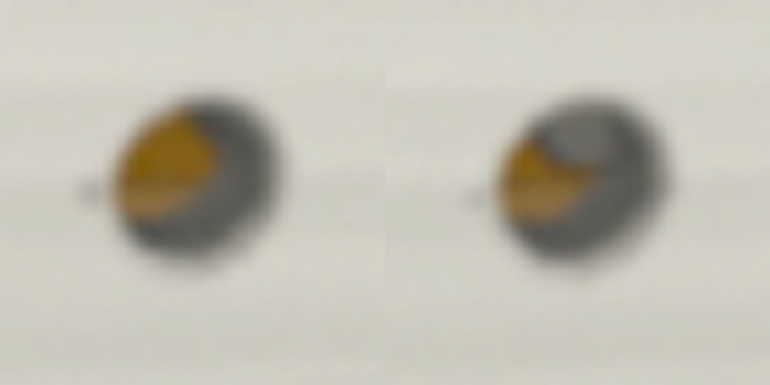

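```bash
python3 - <<'E'
from h import *
im,c=load('w5.png')
Z=lambda x,y,z: hit(c,425+(x+.5)/11-.5,215+(y+.5)/11-.5,z,True)
for p in((152,142),(175,158),(200,168),(222,162)): print(p,Z(*p,29))
for p in((199,180),(115,190),(283,175),(205,93),(185,268)): print('rim37',Z(*p,37))
for p in((115,190),(150,222),(185,225)): print('lowrim',Z(*p,29))
E
```

```text
(152, 142) [492.3 287.5  29. ]
(175, 158) [493.5 289.2  29. ]
(200, 168) [494.3 291.   29. ]
(222, 162) [494.  292.5  29. ]
rim37 [491.7 287.6  37. ]
rim37 [492.1 282.   37. ]
rim37 [491.8 293.3  37. ]
rim37 [486.  287.4  37. ]
rim37 [497.6 287.3  37. ]
lowrim [495.5 285.2  29. ]
lowrim [497.8 287.9  29. ]
lowrim [498.2 290.4  29. ]
```

The right-hand crop shows the grey dowel tip at the top of the hole, over the brass. Its centre works out about 3.3 mm further in +y and 1.1 mm in -x. I'll nudge that way with light pressure.

```bash
python3 -m pendant '[[0.3,0.4,0,0,0,0,255],[0.4,0.4,0,0,0,0,255],[0.4,0.4,0.1,0,0,0,255],[0.3,0.4,0.1,0,0,0,255],[0.2,0.3,0.1,0,0,0,255],[0.1,0.3,0.2,0,0,0,255],[0,0.2,0.2,0,0,0,255],[0,0,0.2,0,0,0,255],[0,0,0.1,0,0,0,255],[0,0,0,0,0,0,255]]'; python3 - <<'E'
from h import *
o,M=st()
im=cap('wrist','w6.png')
cv2.imwrite('pics/z6.png',cv2.resize(im[205:260,415:470],None,fx=9,fy=9,interpolation=cv2.INTER_CUBIC))
E
```

```text
clock: 14.45
ee_pos: [485.6, 210.3, 53.4]
tool_rot: [-0.04, -3.141, -0.004]
force: [1.3, 0.5, -2.3]
opening: 0.235
t 14.45 p [485.6 210.3  53.4] F [ 1.3  0.5 -2.3] T [ 0.14 -0.12 -0.04] op 0.235
[[-1.     0.026 -0.001]
 [ 0.026  1.     0.003]
 [ 0.001  0.003 -1.   ]]
```

View pics/z6.png

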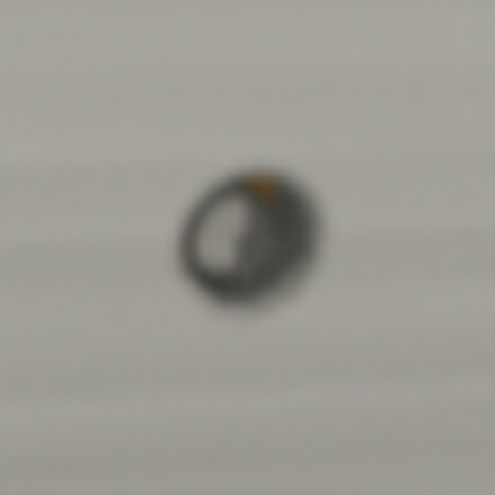

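The TCP has dropped to z 53.4 and the dowel is visible inside the hole at about (230,240) in the crop. The +x force of 1.3 N says the plate is slightly too far in -x, so I'll ease back in x and lower.

```bash
python3 -m pendant '[[-0.3,-0.1,0.1,0.1,0,0,255],[-0.3,0,0.2,0,0,0,255],[-0.2,0,0.3,0,0,0,255],[0,0,0.4,0,0,0,255],[0,0,0.4,0,0,0,255],[0,0,0.4,0,0,0,255],[0,0,0.3,0,0,0,255],[0,0,0.2,0,0,0,255],[0,0,0,0,0,0,255],[0,0,0,0,0,0,255]]'; python3 - <<'E'
from h import *
o,M=st()
E
```

```text
clock: 15.5
ee_pos: [485.8, 210.2, 51.2]
tool_rot: [-0.04, -3.139, -0.001]
force: [0.4, 1.0, -2.7]
opening: 0.234
t 15.5 p [485.8 210.2  51.2] F [ 0.4  1.  -2.7] T [-0.06 -0.05 -0.03] op 0.234
[[-1.     0.025 -0.002]
 [ 0.025  1.     0.   ]
 [ 0.002  0.    -1.   ]]
```

```bash
python3 -m pendant '[[0,0,0.3,0,0,0,255],[0,0,0.3,0,0,0,255],[0,0,0.3,0,0,0,255],[0,0,0.3,0,0,0,255],[0,0,0.2,0,0,0,255],[0,0,0.2,0,0,0,255],[0,0,0,0,0,0,255],[0,0,0,0,0,0,255],[0,0,0,0,0,0,255],[0,0,0,0,0,0,255]]'; python3 - <<'E'
from h import *
o,M=st()
im=cap('wrist','w7.png')
cv2.imwrite('pics/z7.png',cv2.resize(im[205:260,415:470],None,fx=7,fy=7,interpolation=cv2.INTER_CUBIC))
E
```

```text
clock: 16.5
ee_pos: [485.8, 210.2, 51.1]
tool_rot: [-0.04, -3.139, -0.001]
force: [-0.8, 1.5, -0.2]
opening: 0.233
t 16.5 p [485.8 210.2  51.1] F [-0.8  1.5 -0.2] T [-0.14  0.13 -0.1 ] op 0.233
[[-1.     0.025 -0.002]
 [ 0.025  1.     0.   ]
 [ 0.002  0.    -1.   ]]
```

View pics/z7.png

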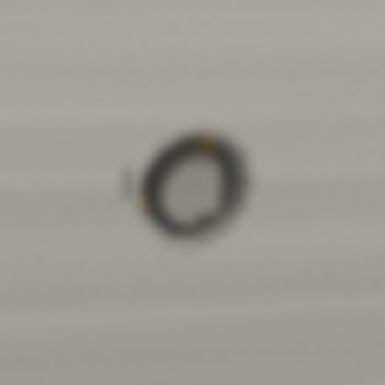

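View pics/w7.png

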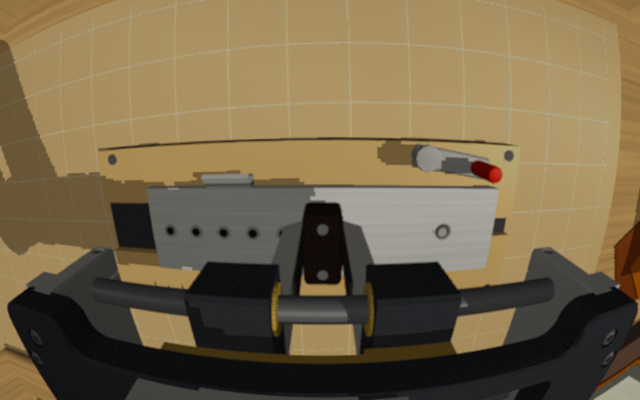

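The dowel sits concentric in the hole, the TCP is down 5.6 mm from first contact, and the vertical load is taken up, so the plate is home. I'll release and rise.

```bash
python3 -m pendant '[[0,0,0,0,0,0,0],[0,0,0,0,0,0,0],[0,0,0,0,0,0,0],[0,0,0,0,0,0,0],[0,0,0,0,0,0,0],[0,0,-2,0,0,0,0],[0,0,-5,0,0,0,0],[0,0,-10,0,0,0,0],[0,0,-15,0,0,0,0],[0,0,-15,0,0,0,0]]'; python3 - <<'E'
from h import *
o,M=st()
E
```

```text
clock: 17.55
ee_pos: [486.0, 210.0, 99.8]
tool_rot: [-0.04, -3.139, -0.001]
force: [-0.2, 0.4, 0.1]
opening: 0.995
t 17.55 p [486.  210.   99.8] F [-0.2  0.4  0.1] T [ 0.03  0.   -0.03] op 0.995
[[-1.     0.025 -0.002]
 [ 0.025  1.     0.   ]
 [ 0.002  0.    -1.   ]]
```

```bash
python3 -m pendant '[[0,0,-10,0,0,0,60],[0,0,-5,0,0,0,120],[0,0,0,0,0,0,160],[0,0,0,0,0,0,200],[0,0,0,0,0,0,255],[0,0,0,0,0,0,255],[0,0,0,0,0,0,255],[0,0,0,0,0,0,255],[0,0,0,0,0,0,255],[0,0,0,0,0,0,255]]'; python3 - <<'E'
from h import *
o,M=st()
im=cap('wrist','w8.png'); cap('scene','s8.png')
cv2.imwrite('pics/s8c.png',cv2.resize(load('s8.png')[0][120:240,290:460],None,fx=4,fy=4,interpolation=cv2.INTER_CUBIC))
E
```

```text
clock: 18.55
ee_pos: [486.3, 210.1, 117.1]
tool_rot: [-0.04, -3.141, -0.001]
force: [0.3, 0.3, 0.1]
opening: 0.187
t 18.55 p [486.3 210.1 117.1] F [0.3 0.3 0.1] T [-0.01  0.02  0.02] op 0.187
[[-1.     0.025 -0.001]
 [ 0.025  1.     0.001]
 [ 0.001  0.001 -1.   ]]
```

View pics/w8.png

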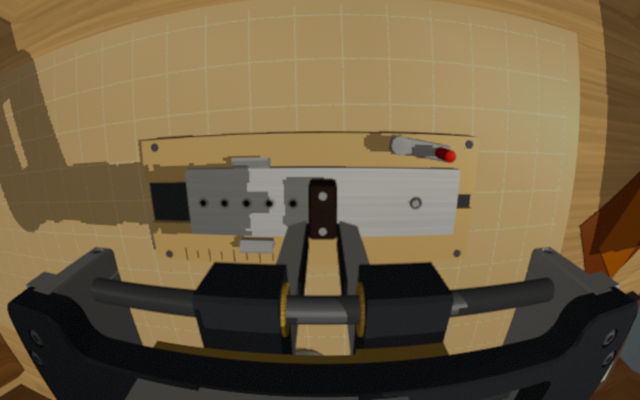

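View pics/s8c.png

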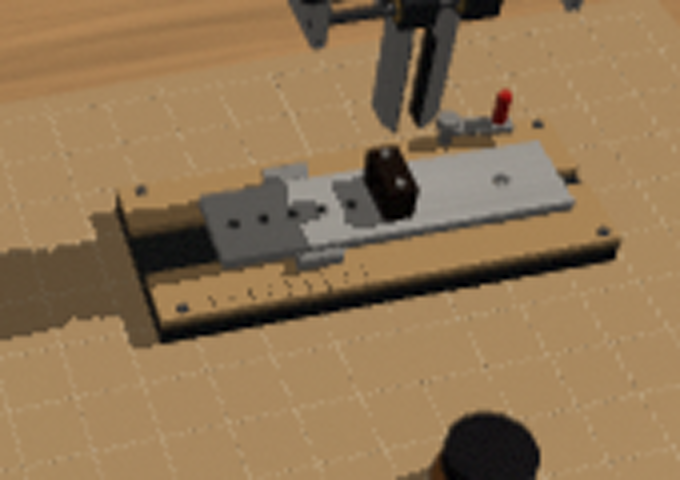

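Both views show the plate lying flat between the cheeks, dowel visible in the hole at wrist (416,203) and the red peg at (449,156). Next I'll go over the peg with the jaws part open.

```bash
python3 -m pendant '[[8,16,0,0,0,0,165],[8,16,0,0,0,0,165],[8,16,0,0,0,0,165],[8,16,0,0,0,0,165],[7,15,0,0,0,0,165],[5,12,5,0,0,0,165],[1,5,5,0,0,0,165],[0,0,5,0,0,0,165],[0,0,0,0,0,0,165],[0,0,0,0,0,0,165]]'; python3 - <<'E'
from h import *
im,c=load('w8.png'); print('peg w8',hit(c,450,156,64,True))
o,M=st()
im=cap('wrist','w9.png'); cap('scene','s9.png')
cv2.imwrite('pics/s9c.png',cv2.resize(load('s9.png')[0][100:220,320:490],None,fx=4,fy=4,interpolation=cv2.INTER_CUBIC))
E
```

```text
clock: 19.65
ee_pos: [443.4, 309.4, 100.6]
tool_rot: [0.044, 3.141, -0.001]
force: [0.5, 0.2, 0.4]
opening: 0.354
peg w8 [443.9 306.3  64. ]
t 19.65 p [443.4 309.4 100.6] F [0.5 0.2 0.4] T [0.02 0.03 0.01] op 0.354
[[-1.     0.028  0.   ]
 [ 0.028  1.    -0.001]
 [-0.    -0.001 -1.   ]]
```

View pics/w9.png

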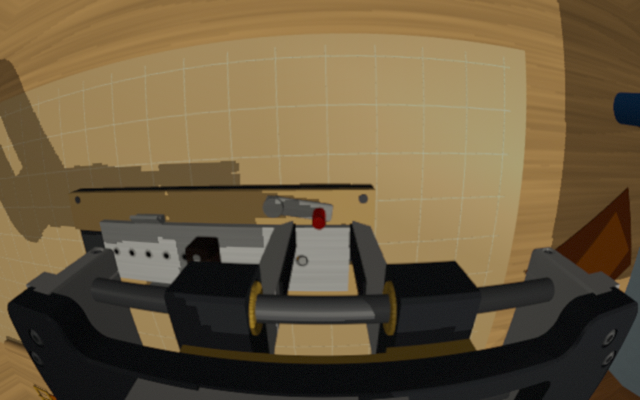

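View pics/s9c.png

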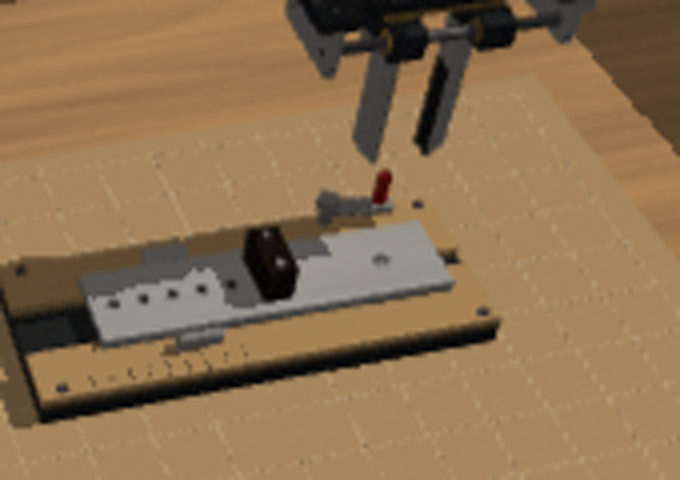

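The wrist view has the peg at (318,217), centred between the jaws. I'll descend 37 mm and pinch it lightly.

```bash
python3 -m pendant '[[0,-1,4,0,0,0,165],[0,-1,6,0,0,0,165],[0,-0.5,8,0,0,0,165],[0,0,8,0,0,0,165],[0,0,6,0,0,0,165],[0,0,3,0,0,0,165],[0,0,0,0,0,0,200],[0,0,0,0,0,0,255],[0,0,0,0,0,0,255],[0,0,0,0,0,0,255]]' 10; python3 - <<'E'
from h import *
o,M=st()
E
```

```text
clock: 20.75
ee_pos: [443.8, 306.6, 62.4]
tool_rot: [0.047, 3.141, 0.003]
force: [0.5, 3.1, -2.2]
opening: 0.103
t 20.75 p [443.8 306.6  62.4] F [ 0.5  3.1 -2.2] T [ 0.62 -0.01 -0.  ] op 0.103
[[-1.     0.03   0.   ]
 [ 0.03   1.     0.002]
 [-0.     0.002 -1.   ]]
```

```bash
python3 -m pendant '[[-3.3,-0.9,0,0,0,0,255],[-3.3,-1,0,0,0,0,255],[-3.2,-1.5,0,0,0,0,255],[-3.1,-1.6,0,0,0,0,255],[-2.7,-2.1,0,0,0,0,255],[-2.7,-2.2,0,0,0,0,255],[-2.3,-2.7,0,0,0,0,255],[-1,-1,0,0,0,0,255],[0,0,0,0,0,0,255],[0,0,0,0,0,0,255]]' 12; python3 - <<'E'
from h import *
o,M=st(); p=o['ee_pos']; v=np.array([p[0]-436.7,p[1]-273.7]); print(np.hypot(*v),np.arctan2(*v)-.018)
im=cap('wrist','w10.png')
E
```

```text
clock: 21.75
ee_pos: [466.7, 295.5, 62.3]
tool_rot: [-0.047, -3.141, -0.015]
force: [-1.0, 3.9, -1.4]
opening: 0.103
t 21.75 p [466.7 295.5  62.3] F [-1.   3.9 -1.4] T [ 0.7   0.21 -0.1 ] op 0.103
[[-1.     0.03  -0.   ]
 [ 0.03   1.     0.009]
 [ 0.     0.009 -1.   ]]
37.11331019116334 0.9245834259295478
```

View pics/w10.png

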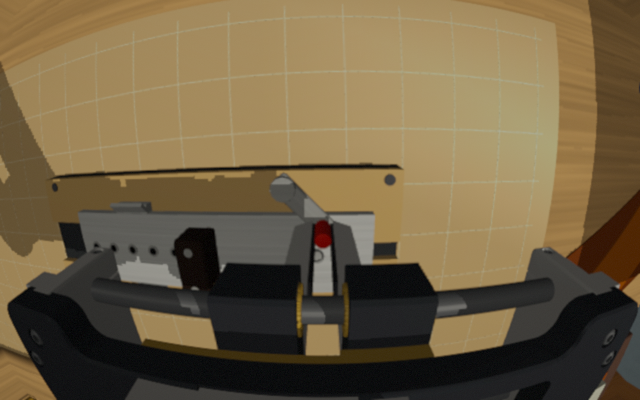

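The clip is swinging over the plate with the peg pinched at (322,235). I'll continue to the stop.

```bash
python3 -m pendant '[[-1.9,-3,0,0.2,0,0,255],[-1.5,-3.2,0,0.2,0,0,255],[-1,-3.3,0,0,0,0,255],[-0.8,-3.4,0,0,0,0,255],[-0.4,-3.4,0,0,0,0,255],[0,-3.4,0,0,0,0,255],[0,-2,0,0,0,0,255],[0,-1,0,0,0,0,255],[0,0,0,0,0,0,255],[0,0,0,0,0,0,255]]' 12; python3 - <<'E'
from h import *
o,M=st(); p=o['ee_pos']; v=np.array([p[0]-436.7,p[1]-273.7]); print(np.hypot(*v),np.arctan2(*v)-.018)
E
```

```text
clock: 22.8
ee_pos: [478.8, 274.5, 62.5]
tool_rot: [0.046, 3.124, 0.014]
force: [0.7, 3.8, -3.3]
opening: 0.103
t 22.8 p [478.8 274.5  62.5] F [ 0.7  3.8 -3.3] T [ 0.61 -0.13 -0.02] op 0.103
[[-0.999  0.029  0.017]
 [ 0.029  1.     0.009]
 [-0.017  0.009 -1.   ]]
42.09304361943132 1.5338011039117574
```

```bash
python3 -m pendant '[[2,-1,0,0,0.4,0,255],[2,-0.5,0,0,0.4,0,255],[1,0,0,0,0,0,255],[0,0,0,0,0,0,255],[0,0,0,0,0,0,180],[0,0,0,0,0,0,180],[0,0,0,0,0,0,180],[0,0,0,0,0,0,180],[0,0,0,0,0,0,180],[0,0,0,0,0,0,180]]' 12; python3 - <<'E'
from h import *
o,M=st()
im=cap('wrist','w11.png')
E
```

```text
clock: 23.8
ee_pos: [477.5, 269.9, 63.7]
tool_rot: [0.045, 3.129, 0.004]
force: [0.0, -0.4, -0.1]
opening: 0.296
t 23.8 p [477.5 269.9  63.7] F [ 0.  -0.4 -0.1] T [-0.02  0.   -0.01] op 0.296
[[-1.     0.028  0.012]
 [ 0.029  1.     0.002]
 [-0.012  0.003 -1.   ]]
```

View pics/w11.png

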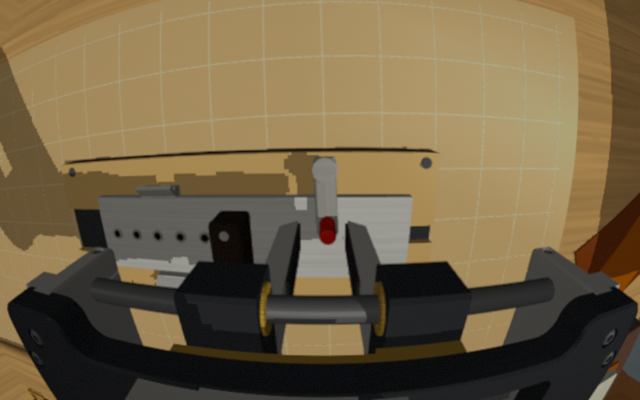

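The clip lies straight across the plate, pivot (324,167) to peg (328,230), and the jaws are open with no contact force. I'll retract upward.

```bash
python3 -m pendant '[[0,0,-3,0,0,0,180],[0,0,-6,0,0,0,180],[0,0,-10,0,0,0,180],[0,0,-15,0,0,0,180],[0,0,-20,0,0,0,180],[10,0,-20,0,0,0,180],[20,0,-20,0,0,0,180],[30,0,-10,0,0,0,180],[30,0,0,0,0,0,180],[0,0,0,0,0,0,180]]'; python3 -m pendant '[[30,0,0,0,0,0,180],[30,0,0,0,0,0,180],[20,20,0,0,0,0,180],[0,30,0,0,0,0,180],[0,40,0,0,0,0,180],[0,40,0,0,0,0,180],[0,30,0,0,0,0,180],[0,0,0,0,0,0,180],[0,0,0,0,0,0,180],[0,0,0,0,0,0,180]]'; python3 - <<'E'
from h import *
o,M=st()
im=cap('scene','s12.png'); t=cap('top','t12.png')
cv2.imwrite('pics/s12c.png',cv2.resize(im[130:240,300:460],None,fx=5,fy=5,interpolation=cv2.INTER_CUBIC))
cv2.imwrite('pics/t12c.png',cv2.resize(t[120:280,180:480],None,fx=2.6,fy=2.6,interpolation=cv2.INTER_CUBIC))
E
```

```text
clock: 24.85
ee_pos: [385.3, 272.7, 178.5]
tool_rot: [0.047, 3.123, 0.01]
force: [0.6, 1.0, -0.1]
opening: 0.293
clock: 25.85
ee_pos: [314.4, 441.6, 185.9]
tool_rot: [0.053, 3.109, 0.02]
force: [0.1, -0.4, -0.2]
opening: 0.293
t 25.85 p [314.4 441.6 185.9] F [ 0.1 -0.4 -0.2] T [0.03 0.01 0.05] op 0.293
[[-0.999  0.034  0.033]
 [ 0.034  0.999  0.012]
 [-0.032  0.013 -0.999]]
```

View pics/s12c.png

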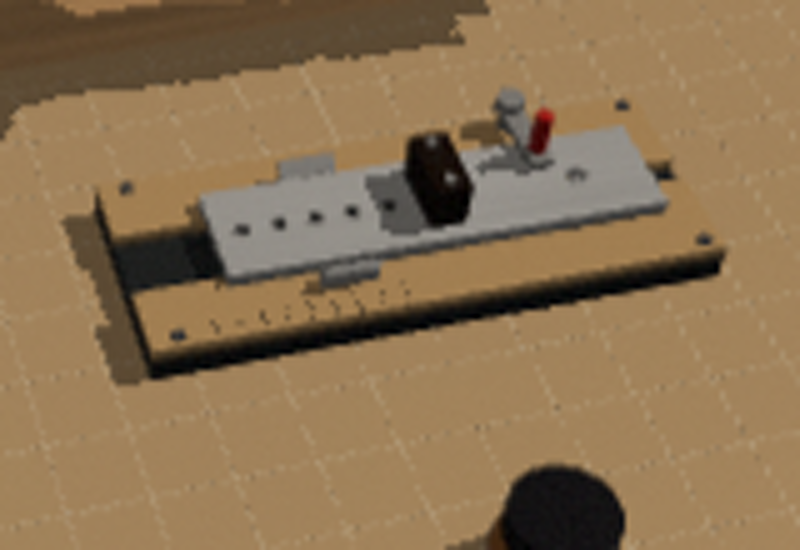

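View pics/t12c.png

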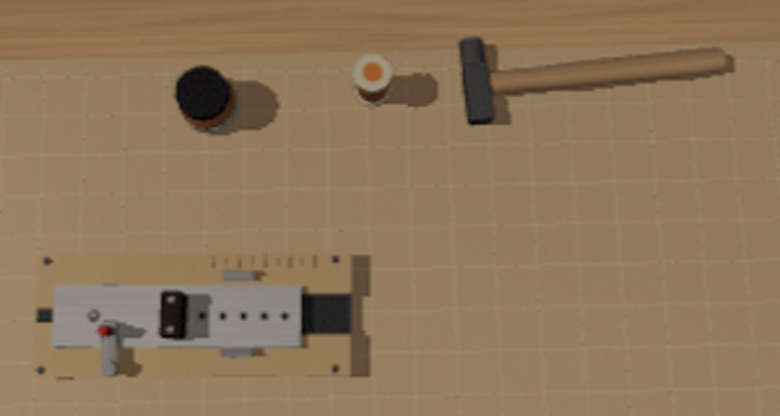

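```bash
python3 - <<'E'
from h import *
im,c=load('top0.png'); im2,c2=load('t12.png')
T=lambda x,y,z: hit(c2,180+(x+.5)/2.6-.5,120+(y+.5)/2.6-.5,z)
p,q=T(104,331,64),T(109,367,42); d=p-q; print(p,q,'clip',np.arctan2(d[0],d[1])-.018)
h,u=T(94,315,31),T(285,316,31); print('hole',h,'punch',u,'yaw',(h-u)[0]/(h-u)[1])
print('bystander diff', np.abs(im[125:175,235:470].astype(int)-im2[125:175,235:470]).max())
E
```

```text
[471.  271.2  64. ] [438.1 271.6  42. ] clip 1.5649537824982995
hole [488.2 290.4  31. ] punch [483.1 105.2  31. ] yaw 0.02753779697624172
bystander diff 12
```

The clip measures about 1.56 rad, the plate is within about 0.01 rad of the jig, and the bystander area is unchanged. I'll hand in.

```bash
python3 -c "
from workcell import ctrl
print(ctrl.hand_in())"
```

```text
the job is handed in; nothing more can be done
None
```

The jig is set up and the job is handed in at about 26 s. The guide plate is home on the dowel, the clip is swung round over it, and the arm is clear. The hand-in gives no verdict.

**What I did:** I picked the plate up by its handle and brought it down between the cheeks until it rested lightly on the dowel. Then I nudged it along in small steps, watching the dowel through the hole, until it dropped on. I let go, pinched the red peg and swung the clip to its stop.

**Last checks:**
- **Plate:** it dropped 5.6 mm after first touching the dowel, against a nominal 6 mm. The dowel is visible in the hole, and the plate looks flat in the views. It lies about 0.01 rad off the jig's length.
- **Clip:** about 1.56 rad from the top picture, passing over the plate without catching.
- **Forces:** in the readings at the end of each call, the wrist force changed by no more than about 4–5 N while the plate was on the jig. I had no readings within a call.
- **Spool, jar and hammer:** their area of the picture is unchanged apart from image noise.

**Disagreements:** the cameras differed by about 2 mm on where the jig stands, so I relied on touch and the view through the hole for the final fit. While swinging, the jaws drifted about 6 mm along the peg in x. This did no harm that I could see.

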